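# Open the cherry shaker's dial and tip the cherries out

## Robot

A 7-joint arm with a two-finger parallel gripper is mounted at the origin on the work surface. World frame = base frame: x ahead of the robot, y to its left, z up, the work surface at z = 0. Lengths are in m, angles in rad, forces in N, time in s.
With the tool pointing down it reaches from about 0.4 to 0.85 m from the base axis. Payload 4.4 kg.
Tool frame: the origin (TCP) lies between the finger pads; the fingertips stand 11 mm ahead of it and the grasp point (between the pads) lies 8 mm behind it; z points along the fingers, y is the line along which they close (so a half turn about z gives the same grasp; the last joint's range is limited). The gripper opens to 94 mm and grips with 3 to 60 N. Pads are 16 mm wide; open, the fingers measure 119 mm over their backs; the gripper's body (75 mm by 177 mm) begins 78 mm behind the grasp point.
Start: joints at [1.266, 0.628, 0.038, 1.517, -0.027, 0.996, -0.02], TCP at [0.154, -0.632, 0.216] pointing down, gripper open.
Joint ranges: [-3.06, 3.06], [-0.37, 2.12], [-1.25, 1.32], [0.18, 2.47], [-1.1, 4.24], [0.23, 1.98], [-2.94, 2.94]. Speed limits (rad/s): [2.57, 2.57, 3.14, 3.14, 3.14, 3.14, 3.14].

## Interface

Orientations are given as a 3x3 rotation matrix whose columns are the frame's x, y, z axes.
In Python, from station import bot, snapshot, finish_job gives the robot as it stands (bot), with the cameras as plain functions and the job as plain functions.
- The arm moves only by the shell command python3 steer.py 'ROWS' [OPENING] [FORCE]. ROWS is a JSON list of rows, 1 to 5 of them, each written [[dx, dy, dz], turn]: dx, dy, dz in m, then a turn about the tool's z in rad; each row is the pose to reach, as a shift and turn from the pose commanded when the command began, along the tool's axes at that moment; what a row does not reach only later rows make up. A row lasts 1/12 s, in which the tool goes at most 0.0417 m and 0.125 rad, less where a joint would pass 70% of its speed; a pose out of reach is approached as far as the arm can. OPENING is the finger opening in m, set as the command begins (- or left out keeps the last). The fingers move at their own pace and stop on an object; FORCE is the grip in N (left out, the last holds). Time passes only in rows, so rows that do not move let the fingers close. It prints the time, the measured TCP pose, the force, the opening and the grip force at its end. Input that does not fit is refused with a message, and nothing moves.
- bot.state(): the state, without advancing time (a new reading comes with each control period).
- snapshot(name): name is "scene" or "top"; returns a dict with "color" (480x640x3 uint8, blue, green, red), "fx", "fy", "cx", "cy" (pixels), "R" (3x3) and "t" (3): a world point X has camera coordinates R X + t. Camera axes: x right, y down, z forward; pixel columns grow to the right and rows downward; lengths in m; the calibration is good to about 2 mm. A picture is of the moment at which its call begins. There is no depth.
- finish_job(): hands the job in; it is judged then, once.
The state is a dict: "t": time; "joints": joint angles; "joint_vel": joint speeds; "tau": joint torques, N m; "eef_pos": TCP position; "tcp_rot": TCP orientation; "ft_force": force on the tool from outside, world axes, zero at the start; "ft_torque": the same for the moment, N m; "opening": finger opening in m; "gripper_force": force on a finger pad.
Only numpy, scipy, OpenCV 4.12 (cv2) and the standard library are available. Lean on these libraries where they do the work, as an engineer would, in place of code of your own. Each camera call takes 0.05 s, during which the arm holds its last target. There are 200 camera calls.

## Task

On the pastry counter, turn the red dial lid of the cherry shaker to its largest opening (biggest white dot over the spout) while the shaker stands level. Then push its black paddle right down, again if need be, so that all three cherries roll out into the white bowl, and let the shaker come back level with the dial left open. Do not disturb the blue-lidded hazelnut shaker and leave the white bowl standing where it is.

Things in the scene. Friction and masses are not known exactly. Their poses are not given: they have to be found in the camera images.
- cherry: The cherry shaker's steel stand (plate 150 x 160 mm, two posts), fixed. Origin on the table right under the drum's axis; x axis along the pouring direction (white spout), z up. It carries a clear drum, 104 mm across, under a round red dial lid whose skirt has windows 8, 12 and 42 mm wide, with a small, middle and large white dot on the lid above them. The lid's top is 165 mm above the table.
- cherry_dial_grip (a point): Grip point of the red dial, on its axis. On the lid stands a black bar knob, 42 mm long, 14 thick, 39 tall, its top 204 mm above the table. This point lies 26 mm above the lid's top and 13 mm below the bar's top. x axis along the bar, z up; it turns with the dial. At dial 0 the bar points along the spout.
- cherry_dial (a joint): Angle of the red dial, rad, growing clockwise seen from above: 0 smallest window at the spout, 0.5 middle, 1.3 largest window square at the spout, stop at 1.4. Starts between 0 and 0.45. Turns with light even friction (about 0.05 N m) and stays where it is left. Cherries pass only through the largest window.
- cherry_paddle (a point): Top centre of the black round paddle (42 mm across, 10 thick), on an arm left of the spout, 130 mm above the table when level; 105 mm along the pouring direction and 95 mm left of the drum's axis. x axis along the pouring direction, y to its left. Pushed straight down it sinks about 65 mm to the stop, staying within 8 mm of the same spot in plan; free space beneath.
- cherry_tip (a joint): Tip angle of the cherry shaker's drum, rad: 0 level (its rest), 0.6 tipped fully forward at the stop. The hinge is level, under the drum, 100 mm above the table. A spring returns it to level when the paddle is let go; the paddle takes about 4 N to start and 10 N at the stop.
- cherry_bowl: White ceramic bowl, loose, 120 mm across the rim, 45 mm high, 300 g, on the table under the spout of the cherry shaker, about 126 mm from the drum's axis. Origin: centre of its underside, z up.
- cherry_a_center (a point): a candied cherry: loose glossy red ball 17 mm across, 12 g, at the start lying on the floor of the clear drum; the point is its centre
- cherry_b_center (a point): a candied cherry: loose glossy red ball 17 mm across, 12 g, at the start lying on the floor of the clear drum; the point is its centre
- cherry_c_center (a point): a candied cherry: loose glossy red ball 17 mm across, 12 g, at the start lying on the floor of the clear drum; the point is its centre
- nut_dial_end (a point): Top of one end of the bar knob of the other shaker, which is built the same but has a blue lid, hazelnuts and a blue bowl. To be left as it is.

How it is judged:
On the way, in this order (a step that is already met when the one before it is completed fails the run):
1. the red dial is at its largest opening with the cherry shaker level (value of joint cherry_dial above 1.05 rad and value of joint cherry_tip below 0.1 rad), for 0.2 s.
2. the cherry shaker is tipped well forward with the dial still open (value of joint cherry_tip above 0.4 rad and value of joint cherry_dial above 1.05 rad), for 0.1 s.
At the end, for the whole second after the job is handed in: All three cherries lie inside the white bowl (centres within 50 mm of its axis and less than 42 mm above its underside), the bowl upright within 10 degrees and within 30 mm of where it stood, the cherry shaker back level (under 0.1 rad), its dial still at the largest opening (above 1.05 rad) (all of step 1 and horizontal distance between each of cherry_a_center, cherry_b_center, cherry_c_center and cherry_bowl below 0.05 m and z of cherry_a_center in the frame of cherry_bowl between 0 and 0.042 m and z of cherry_b_center in the frame of cherry_bowl between 0 and 0.042 m and z of cherry_c_center in the frame of cherry_bowl between 0 and 0.042 m and angle between cherry_bowl's own z axis and vertical below 0.17 rad and distance of cherry_bowl from where it was at the start of the episode below 0.03 m); the robot touches nothing.
It fails at once if the hazelnut shaker is turned or tipped (its knob end moves more than 12 mm) (distance of nut_dial_end from where it was at the start of the episode above 0.012 m).
It also fails if it takes over 42 s, if anything falls off the work surface, if the arm or the gripper's body presses on something with over 40 N, if the wrist force passes 120 N, or if a joint passes its speed limit or range.

## Working session

There is one attempt and no reset: what is moved stays moved. The work goes in short steps, Python scripts to look and compute and a shell command to move; the robot and the scene stay as the last step left them, time stands still between calls to the robot, and variables do not carry over. Pictures are saved under pics/ and viewed, at most 10 in all, crops included, and the job is handed in when it is done.

```bash
ls; mkdir -p pics
python3 - <<'E'
from station import bot, snapshot, finish_job
import cv2,numpy as np
s=bot.state();print(s['t'],s['eef_pos'],np.round(s['tcp_rot'],3).tolist(),s['opening'])
for n in("scene","top"):
    d=snapshot(n);cv2.imwrite(f"pics/{n}0.png",d["color"])
    print(n,d["fx"],d["cx"],d["cy"],np.round(d["R"],3).tolist(),d["t"], (-np.array(d["R"]).T@np.array(d["t"])))
E
```

```text
pics
station.py
steer.py
0.0 [ 0.15363768 -0.63095173  0.2155696 ] [[0.972, 0.237, -0.0], [0.237, -0.972, 0.002], [-0.0, -0.002, -1.0]] 0.09397341402757495
scene 540.1459750921348 321.49768842021507 242.30438432648947 [[0.42, 0.907, 0.006], [0.611, -0.278, -0.741], [-0.67, 0.315, -0.672]] [-0.24882994 -0.23602955  1.30235416] [ 1.12200669 -0.25045081  0.70151837]
top 446.4760876695634 321.4732659654636 241.7063233678191 [[-0.024, -0.999, 0.025], [-0.986, 0.019, -0.167], [0.167, -0.028, -0.986]] [0.02366577 0.54373147 0.93585252] [0.38044254 0.03977573 1.01277109]
```

View pics/scene0.png

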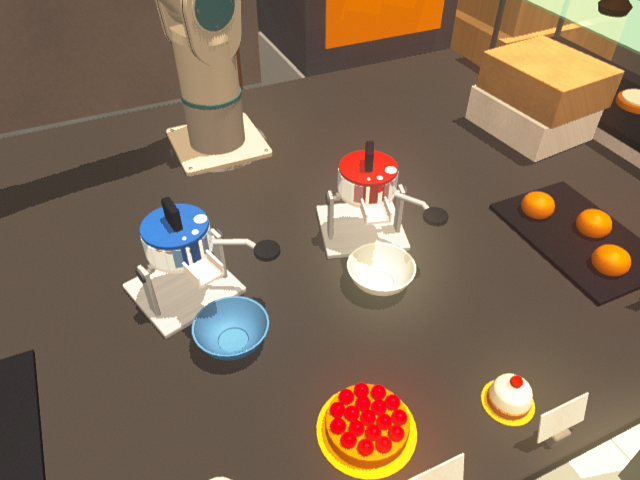

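View pics/top0.png

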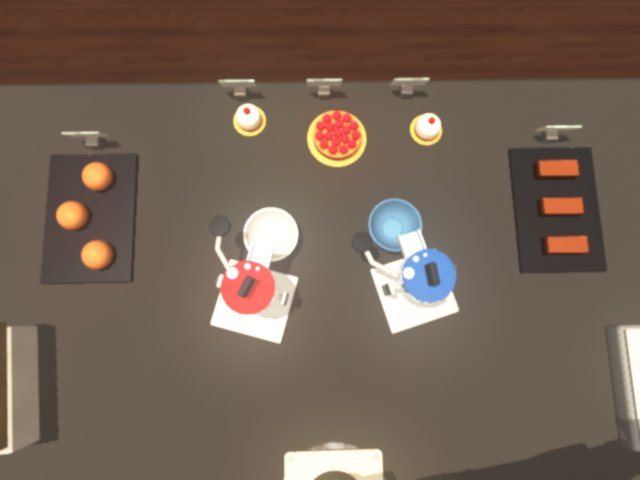

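The top view shows the red lid at (248,287) with its bar knob, the paddle at (220,226) and the white bowl at (271,234). The blue shaker is at (429,275), well to the right. The arm is out of view. Next I measure these points.

```bash
cat > h.py <<'E'
import cv2,numpy as np
from station import bot, snapshot, finish_job
def ray(d,uv,z):
    R=np.array(d["R"]);t=np.array(d["t"]);c=-R.T@t
    v=R.T@np.array([(uv[0]-d["cx"])/d["fx"],(uv[1]-d["cy"])/d["fy"],1]);return c+v*(z-c[2])/v[2]
def blob(mask,box):
    m=np.zeros(mask.shape,np.uint8);x0,y0,x1,y1=box;m[y0:y1,x0:x1]=mask[y0:y1,x0:x1]
    c=max(cv2.findContours(m,0,2)[0],key=cv2.contourArea);return c
E
python3 - <<'E'
from h import *
out={}
for n,B in (("top",dict(lid=(215,255,280,320),knob=(232,270,262,303),pad=(205,212,235,240),bowl=(238,205,302,262))),
            ("scene",dict(lid=(330,140,405,200),knob=(358,138,380,176),pad=(418,203,452,228),bowl=(340,245,420,300)))):
    d=snapshot(n);hsv=cv2.cvtColor(d["color"],cv2.COLOR_BGR2HSV);H,S,V=cv2.split(hsv)
    red=(((H<10)|(H>170))&(S>150)&(V>120)).astype(np.uint8)
    blk=(V<45 if n=="top" else V<40).astype(np.uint8); wh=((S<75)&(V>130)).astype(np.uint8)
    for k,m,z in(("lid",red,.165),("knob",blk,.204),("pad",blk,.130),("bowl",wh,.045)):
        c=blob(m,B[k]);P=np.array([ray(d,p[0],z)[:2] for p in c]);r=cv2.minAreaRect(P.astype(np.float32)*1000)
        (ce,rad)=cv2.minEnclosingCircle(P.astype(np.float32)*1000)
        print(n,k,cv2.boundingRect(c),cv2.contourArea(c),"rect",np.round(r[0]),np.round(r[1]),round(r[2]),"circ",np.round(ce),round(rad))
    if n=="top":
        im=d["color"][190:340,190:320];cv2.imwrite("pics/crop1.png",cv2.resize(im,None,fx=4.6,fy=4,interpolation=2))
        cv2.imwrite("pics/crop1.png",cv2.resize(im,None,fx=4,fy=4,interpolation=2))
E
```

```text
top lid (221, 277, 40, 33) 314.0 rect [428. 171.] [72. 59.] 85 circ [436. 169.] 39Traceback (most recent call last):
  File "<stdin>", line 9, in <module>
  File "h.py", line 8, in blob
    c=max(cv2.findContours(m,0,2)[0],key=cv2.contourArea);return c
ValueError: max() iterable argument is empty
```

Run:
```python
from h import *
for n in("top","scene"):
    im=cv2.imread(f"pics/{n}0.png");h=cv2.cvtColor(im,cv2.COLOR_BGR2HSV)
    for p in ([(235,280),(265,290),(247,287),(220,226),(210,240),(271,216),(271,240)] if n=="top" else [(350,165),(369,152),(369,165),(435,216),(460,230),(382,285)]): print(n,p,h[p[1],p[0]])
im=cv2.imread("pics/top0.png")[190:340,190:320];cv2.imwrite("pics/crop1.png",cv2.resize(im,None,fx=4,fy=4,interpolation=2))
```

```text
top (235, 280) [  2 149 254]
top (265, 290) [  2 147 254]
top (247, 287) [  7  50 117]
top (220, 226) [ 14  30 110]
top (210, 240) [ 15  51 120]
top (271, 216) [ 25  12 255]
top (271, 240) [  0   0 255]
scene (350, 165) [  3 217 252]
scene (369, 152) [ 4 76 90]
scene (369, 165) [ 7 97 87]
scene (435, 216) [15 64 88]
scene (460, 230) [ 17  70 109]
scene (382, 285) [ 30   1 255]
```

View pics/crop1.png

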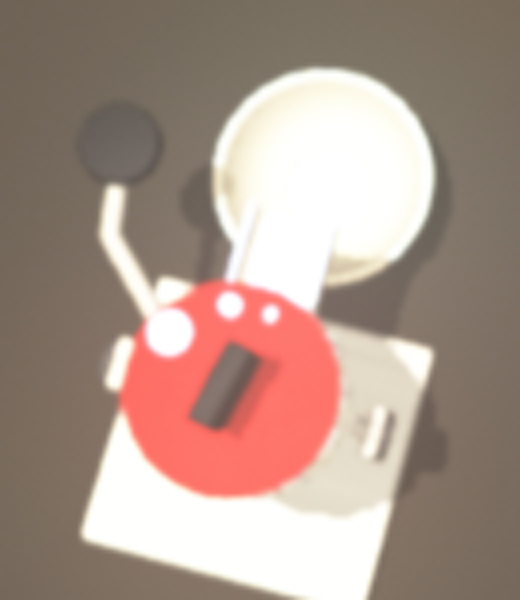

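The crop shows the small dot (270,314 in the crop) near the spout, the large dot at (170,332), and the bar at (226,386) almost along the spout. The paddle is at (120,143) and the bowl centre at about (324,176).

Run:
```python
from h import *
d=snapshot("top");hsv=cv2.cvtColor(d["color"],cv2.COLOR_BGR2HSV);H,S,V=cv2.split(hsv)
red=((H<12)|(H>170))&(S>100)&(V>200)
wh=(S<70)&(V>190)
lid=blob(red.astype(np.uint8),(215,255,280,320))
full=np.zeros_like(S);cv2.drawContours(full,[cv2.convexHull(lid)],-1,1,-1)
knob=blob(((V<160)&(full>0)).astype(np.uint8),(232,270,262,303))
pad=blob(((V<95)).astype(np.uint8),(205,212,235,240))
bowl=blob(wh.astype(np.uint8),(238,205,302,262))
for k,c,z in(("lid",cv2.convexHull(lid),.165),("knob",knob,.204),("pad",pad,.130),("bowl",bowl,.045)):
    P=np.array([ray(d,p[0],z)[:2] for p in c],np.float32)*1000
    r=cv2.minAreaRect(P);ce,rad=cv2.minEnclosingCircle(P)
    print(k,cv2.contourArea(c),"rect",np.round(r[0]),np.round(r[1]),round(r[2]),"circ",np.round(ce),round(rad,1))
print("crop pts: pad",ray(d,(220.0,225.8),.13),"bowl",ray(d,(271,234),.045))
dots=[(170,332),(230,305),(270,314)]
L=ray(d,(190+231/4,190+388/4),.165);print("lid",L)
for p in dots:
    q=ray(d,(190+p[0]/4,190+p[1]/4),.165);v=q-L;print(q,np.degrees(np.arctan2(v[1],v[0])),np.hypot(*v[:2]))
# plate corners z~.01
for p in((160,278),(434,350),(368,606),(82,538)):print("plate",ray(d,(190+p[0]/4,190+p[1]/4),.008))
# knob ends (top face)
for p in((232,343),(262,355),(190,419),(215,430)):print("knob",ray(d,(190+p[0]/4,190+p[1]/4),.204))
# lid centre from the scene view
d=snapshot("scene");H,S,V=cv2.split(cv2.cvtColor(d["color"],cv2.COLOR_BGR2HSV))
print("scene pad",ray(d,(435,216),.13), "knob top mid",ray(d,(370,145),.204))
```

```text
Traceback (most recent call last):
  File "h.py", line 8, in blob
    c=max(cv2.findContours(m,0,2)[0],key=cv2.contourArea);return c
ValueError: max() iterable argument is empty
```

Run:
```python
from h import *
d=snapshot("top");hsv=cv2.cvtColor(d["color"],cv2.COLOR_BGR2HSV);H,S,V=cv2.split(hsv)
print(hsv[226,220],hsv[240,205],hsv[287,247],hsv[280,235])
red=((H<12)|(H>170))&(S>100)&(V>200)
wh=(S<70)&(V>190)
lid=blob(red.astype(np.uint8),(215,255,280,320))
full=np.zeros_like(S);cv2.drawContours(full,[cv2.convexHull(lid)],-1,1,-1)
knob=blob(((V<160)&(full>0)).astype(np.uint8),(232,270,262,303))
pad=blob(((S<42)&(V<140)).astype(np.uint8),(205,212,235,240))
bowl=blob(wh.astype(np.uint8),(238,205,302,262))
for k,c,z in(("lid",cv2.convexHull(lid),.165),("knob",knob,.204),("pad",pad,.130),("bowl",bowl,.045)):
    P=np.array([ray(d,p[0],z)[:2] for p in c],np.float32)*1000
    r=cv2.minAreaRect(P);ce,rad=cv2.minEnclosingCircle(P)
    print(k,cv2.contourArea(c),"rect",np.round(r[0]),np.round(r[1]),round(r[2]),"circ",np.round(ce),round(rad,1))
print("crop pts: pad",ray(d,(220.0,225.8),.13),"bowl",ray(d,(271,234),.045))
dots=[(170,332),(230,305),(270,314)]
L=ray(d,(190+231/4,190+388/4),.165);print("lid",L)
for p in dots:
    q=ray(d,(190+p[0]/4,190+p[1]/4),.165);v=q-L;print(q,np.degrees(np.arctan2(v[1],v[0])),np.hypot(*v[:2]))
for p in((160,278),(434,350),(368,606),(82,538)):print("plate",ray(d,(190+p[0]/4,190+p[1]/4),.008))
for p in((232,343),(262,355),(190,419),(215,430)):print("knob",ray(d,(190+p[0]/4,190+p[1]/4),.204))
d=snapshot("scene")
print("scene pad",ray(d,(435,216),.13), "knob top mid",ray(d,(370,143.5),.204))
```

```text
[ 12  30 110] [ 15  52 118] [  8  52 118] [  2 150 254]
lid 2237.5 rect [440. 157.] [101.  99.] 78 circ [441. 158.] 51.7
knob 163.5 rect [438. 154.] [16. 37.] 62 circ [438. 154.] 19.4
pad 300.5 rect [567. 218.] [41. 39.] 44 circ [566. 218.] 21.1
bowl 2383.0 rect [565. 124.] [121. 120.] 8 circ [559. 130.] 68.7
crop pts: pad [0.56616571 0.21722549 0.13      ] bowl [0.5635607  0.12250398 0.045     ]
lid [0.43998071 0.15647549 0.165     ]
[0.46707167 0.18535229 0.165     ] 46.82759655802259 0.03959532319812007
[0.47933495 0.15709871 0.165     ] 0.9072631230929793 0.03935917286861913
[0.47464108 0.1381547  0.165     ] -27.86005670516068 0.03920450154107517
plate [0.51378199 0.21821506 0.008     ]
plate [0.46981699 0.06444684 0.008     ]
plate [0.33002169 0.10274904 0.008     ]
plate [0.37050488 0.2594078  0.008     ]
knob [0.45750981 0.15073425 0.204     ]
knob [0.45179429 0.13722465 0.204     ]
knob [0.42378295 0.16936179 0.204     ]
knob [0.41863025 0.15817507 0.204     ]
scene pad [0.57067407 0.21765144 0.13      ] knob top mid [0.43042972 0.16533863 0.204     ]
```

```bash
python3 steer.py '[[[0.03, -0.014, -0.012], 0], [[0.062, -0.028, -0.023], 0], [[0.093, -0.043, -0.034], 0], [[0.124, -0.057, -0.046], 0], [[0.154, -0.071, -0.057], 0]]' 0.05
python3 steer.py '[[[0.03, -0.014, -0.012], 0], [[0.062, -0.028, -0.023], 0], [[0.093, -0.043, -0.034], 0], [[0.124, -0.057, -0.046], 0], [[0.154, -0.071, -0.057], 0]]'
python3 steer.py '[[[0, 0, 0], -0.12], [[0, 0, 0], -0.24], [[0, 0, 0], -0.36], [[0, 0, 0], -0.48], [[0, 0, 0], -0.6]]'
python3 steer.py '[[[0, 0, 0], -0.12], [[0, 0, 0], -0.24], [[0, 0, 0], -0.36], [[0, 0, 0], -0.48], [[0, 0, 0], -0.6]]'
python3 steer.py '[[[0, 0, 0], -0.12], [[0, 0, 0], -0.24], [[0, 0, 0], -0.36], [[0, 0, 0], -0.48], [[0, 0, 0], -0.6]]'
python3 steer.py '[[[0, 0, 0], -0.12], [[0, 0, 0], -0.24], [[0, 0, 0], -0.36], [[0, 0, 0], -0.48], [[0, 0, 0], -0.6]]'
python3 -c "
from h import *
s=bot.state();print(s['t'],s['eef_pos'],s['tcp_rot'],s['joints'])
d=np.array([.44,.157,.33])-s['eef_pos'];print(s['tcp_rot'].T@d, np.degrees(np.arctan2(s['tcp_rot'][1,1],s['tcp_rot'][0,1])))"
```

```text
t: 0.72
eef_pos: [0.2879, -0.5249, 0.2741]
tcp_rot: [[0.972, 0.237, 0.0], [0.237, -0.972, 0.0], [0.0, 0.0, -1.0]]
ft_force: [0.0, -0.0, 0.3]
opening: 0.064
gripper_force: 0.0
t: 1.13
eef_pos: [0.4207, -0.4193, 0.3313]
tcp_rot: [[0.972, 0.237, 0.0], [0.237, -0.972, -0.0], [0.0, 0.0, -1.0]]
ft_force: [-0.4, -0.2, -0.2]
opening: 0.05
gripper_force: 0.0
t: 1.55
eef_pos: [0.4195, -0.4206, 0.3305]
tcp_rot: [[0.664, 0.748, -0.0], [0.748, -0.664, -0.0], [-0.0, -0.0, -1.0]]
ft_force: [-0.5, 0.7, -0.2]
opening: 0.0498
gripper_force: 0.0
t: 1.97
eef_pos: [0.4193, -0.4207, 0.3304]
tcp_rot: [[0.126, 0.992, -0.0], [0.992, -0.126, 0.0], [0.0, -0.0, -1.0]]
ft_force: [-0.6, -0.8, 0.1]
opening: 0.05
gripper_force: 0.0
t: 2.38
eef_pos: [0.4193, -0.4208, 0.3305]
tcp_rot: [[-0.456, 0.89, -0.0], [0.89, 0.456, -0.0], [0.0, -0.0, -1.0]]
ft_force: [-0.5, -0.2, 0.4]
opening: 0.05
gripper_force: 0.0
t: 2.8
eef_pos: [0.4192, -0.4208, 0.3305]
tcp_rot: [[-0.879, 0.477, -0.0], [0.477, 0.879, -0.0], [0.0, -0.0, -1.0]]
ft_force: [0.5, -0.6, -1.1]
opening: 0.0504
gripper_force: 0.0
2.8 [ 0.41924108 -0.42082428  0.3304551 ] [[-8.78922480e-01  4.76964610e-01 -1.84186418e-04]
 [ 4.76964627e-01  8.78922489e-01 -5.94297502e-05]
 [ 1.33539697e-04 -1.40084550e-04 -9.99999981e-01]] [ 1.09466282  0.49049003 -0.56824705  1.50749862  0.27313217  1.22355027
  1.56024798]
[2.57356200e-01 5.17764083e-01 4.16933961e-04] 61.51265683817754
```

```bash
python3 steer.py '[[[0.017, 0.034, 0], 0], [[0.034, 0.069, 0], 0], [[0.051, 0.103, 0], 0], [[0.069, 0.138, 0], 0], [[0.086, 0.173, 0], 0]]'
python3 steer.py '[[[0.017, 0.034, 0], 0], [[0.034, 0.069, 0], 0], [[0.051, 0.103, 0], 0], [[0.069, 0.138, 0], 0], [[0.086, 0.173, 0], 0]]'
python3 steer.py '[[[0.017, 0.034, 0], 0], [[0.034, 0.069, 0], 0], [[0.051, 0.103, 0], 0], [[0.069, 0.138, 0], 0], [[0.086, 0.172, 0], 0]]'
python3 steer.py '[[[0, 0, 0.03], 0], [[0, 0, 0.06], 0], [[0, 0, 0.08], 0], [[0, 0, 0.1], 0], [[0, 0, 0.1], 0]]'
python3 -c "
from h import *
s=bot.state();print(s['t'],s['eef_pos'],s['joints'])
d=np.array([.44,.157,.183])-s['eef_pos'];print(s['tcp_rot'].T@d)
cv2.imwrite('pics/s1.png',snapshot('scene')['color'][80:320,260:500].repeat(2,0).repeat(2,1))"
```

```text
t: 3.22
eef_pos: [0.427, -0.2261, 0.3305]
tcp_rot: [[-0.876, 0.483, -0.0], [0.483, 0.876, -0.0], [-0.0, -0.0, -1.0]]
ft_force: [1.4, -0.3, 0.7]
opening: 0.0501
gripper_force: 0.0
t: 3.63
eef_pos: [0.435, -0.0331, 0.3307]
tcp_rot: [[-0.876, 0.482, 0.001], [0.482, 0.876, -0.001], [-0.001, -0.0, -1.0]]
ft_force: [-0.4, 0.5, 0.2]
opening: 0.05
gripper_force: 0.0
t: 4.05
eef_pos: [0.4427, 0.1592, 0.3307]
tcp_rot: [[-0.876, 0.482, 0.001], [0.482, 0.876, -0.0], [-0.001, 0.0, -1.0]]
ft_force: [0.6, -0.2, -0.1]
opening: 0.05
gripper_force: 0.0
t: 4.47
eef_pos: [0.4408, 0.1562, 0.2275]
tcp_rot: [[-0.876, 0.481, -0.006], [0.481, 0.876, -0.002], [0.004, -0.005, -1.0]]
ft_force: [-0.3, 0.0, 0.0]
opening: 0.0499
gripper_force: 0.0
4.4667 [0.44079855 0.15615544 0.22748369] [ 0.12454005  0.43561044 -0.73072947  1.97375498  0.37360857  0.87629458
  0.26298573]
[0.00091793 0.00058051 0.04448562]
```

View pics/s1.png

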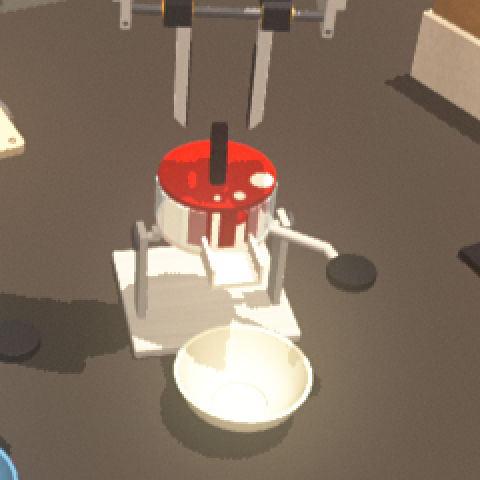

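The fingers straddle the bar knob, which is at (219,152) in the crop. I'll descend, close the grip and turn.

```bash
python3 steer.py '[[[0.001, 0.001, 0.02], 0], [[0.001, 0.001, 0.035], 0], [[0.001, 0.001, 0.044], 0], [[0.001, 0.001, 0.044], 0]]'
python3 steer.py '[[[0, 0, 0], 0], [[0, 0, 0], 0], [[0, 0, 0], 0], [[0, 0, 0], 0], [[0, 0, 0], 0]]' 0.0 15
python3 steer.py '[[[0, 0, 0], 0], [[0, 0, 0], 0.08], [[0, 0, 0], 0.16], [[0, 0, 0], 0.24], [[0, 0, 0], 0.3]]'
```

```text
t: 4.85
eef_pos: [0.4424, 0.1585, 0.1862]
tcp_rot: [[-0.876, 0.482, -0.001], [0.482, 0.876, -0.001], [0.001, -0.001, -1.0]]
ft_force: [0.3, -0.5, -0.1]
opening: 0.0505
gripper_force: 0.0
t: 5.27
eef_pos: [0.4429, 0.1589, 0.187]
tcp_rot: [[-0.876, 0.482, 0.001], [0.482, 0.876, 0.0], [-0.001, 0.001, -1.0]]
ft_force: [-0.0, -0.1, -0.3]
opening: 0.0204
gripper_force: 0.0
t: 5.68
eef_pos: [0.4424, 0.1583, 0.1868]
tcp_rot: [[-0.692, 0.722, -0.0], [0.722, 0.692, -0.001], [-0.001, -0.001, -1.0]]
ft_force: [-1.2, -0.8, 2.8]
opening: 0.0144
gripper_force: 15.0
```

```bash
python3 steer.py '[[[0, 0, 0], 0.08], [[0, 0, 0], 0.16], [[0, 0, 0], 0.24], [[0, 0, 0], 0.32], [[0, 0, 0], 0.4]]'
python3 steer.py '[[[0, 0, 0], 0.08], [[0, 0, 0], 0.16], [[0, 0, 0], 0.24], [[0, 0, 0], 0.32], [[0, 0, 0], 0.37]]'
python3 steer.py '[[[0, 0, 0], 0], [[0, 0, 0], 0], [[0, 0, 0], 0]]'
python3 -c "
from h import *
s=bot.state();print(s['ft_torque'])
for n,a,b,c,e in(('scene',80,320,260,500),('top',170,350,170,330)):cv2.imwrite(f'pics/{n}2.png',snapshot(n)['color'][a:b,c:e].repeat(2,0).repeat(2,1))"
```

```text
t: 6.1
eef_pos: [0.4417, 0.1579, 0.1868]
tcp_rot: [[-0.356, 0.934, -0.002], [0.934, 0.356, -0.002], [-0.001, -0.002, -1.0]]
ft_force: [-3.4, -2.9, 5.7]
opening: 0.014
gripper_force: 15.0
t: 6.52
eef_pos: [0.441, 0.1577, 0.1867]
tcp_rot: [[0.006, 1.0, -0.003], [1.0, -0.006, -0.002], [-0.002, -0.003, -1.0]]
ft_force: [-4.0, -1.7, 6.8]
opening: 0.0142
gripper_force: 15.0
t: 6.77
eef_pos: [0.441, 0.1577, 0.1867]
tcp_rot: [[0.002, 1.0, -0.003], [1.0, -0.002, -0.002], [-0.002, -0.003, -1.0]]
ft_force: [-5.5, -2.3, 6.5]
opening: 0.0138
gripper_force: 15.0
[-0.57500605  0.76815295 -0.00909381]
```

View pics/scene2.png

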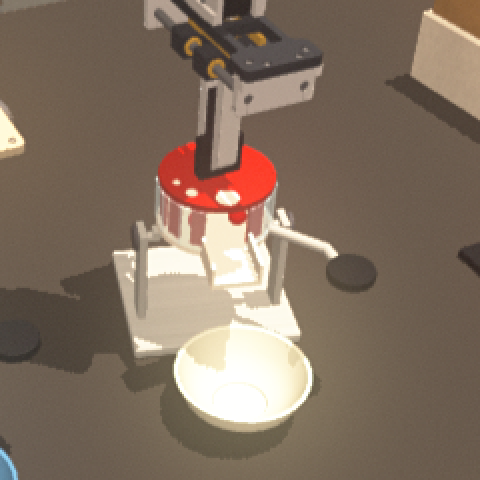

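The large dot at (228,198) in the crop now sits over the spout, and the shaker is level. I'll release, lift, and move above the paddle with the gripper's long side kept away from the drum.

```bash
python3 steer.py '[[[0, 0, 0], 0], [[0, 0, 0], 0], [[0, 0, 0], 0], [[0, 0, 0], 0]]' 0.05
python3 steer.py '[[[0, 0, -0.02], 0], [[0, 0, -0.05], 0], [[0, 0, -0.08], 0], [[0, 0, -0.1], 0]]'
python3 steer.py '[[[0.015, 0.03, 0], 0], [[0.03, 0.06, 0], 0], [[0.045, 0.09, 0], 0], [[0.061, 0.127, 0], 0], [[0.061, 0.127, 0], 0]]' 0
python3 steer.py '[[[0, 0, 0], 0.11], [[0, 0, 0], 0.22], [[0, 0, 0], 0.33], [[0, 0, 0], 0.44], [[0, 0, 0], 0.5]]'
python3 steer.py '[[[0, 0, 0], 0.1], [[0, 0, 0], 0.2], [[0, 0, 0], 0.3], [[0, 0, 0], 0.39], [[0, 0, 0], 0.39]]'
python3 -c "
from h import *
s=bot.state();print(s['t'],s['eef_pos'],s['joints'],s['opening'],s['ft_force'])
d=np.array([.568,.219,.150])-s['eef_pos'];print(s['tcp_rot'].T@d)"
```

```text
t: 7.2
eef_pos: [0.4429, 0.159, 0.1865]
tcp_rot: [[0.002, 1.0, 0.0], [1.0, -0.002, 0.0], [0.0, 0.0, -1.0]]
ft_force: [0.3, -0.6, 0.6]
opening: 0.0372
gripper_force: 0.0
t: 7.53
eef_pos: [0.4433, 0.1595, 0.2888]
tcp_rot: [[0.002, 1.0, 0.002], [1.0, -0.002, 0.001], [0.001, 0.002, -1.0]]
ft_force: [0.1, 0.5, 0.1]
opening: 0.0501
gripper_force: 0.0
t: 7.95
eef_pos: [0.5754, 0.2222, 0.2848]
tcp_rot: [[0.003, 1.0, 0.003], [1.0, -0.003, 0.003], [0.003, 0.003, -1.0]]
ft_force: [1.1, -0.1, 0.2]
opening: 0.0203
gripper_force: 0.0
t: 8.37
eef_pos: [0.5694, 0.2195, 0.2862]
tcp_rot: [[0.486, 0.874, -0.0], [0.874, -0.486, -0.0], [-0.0, -0.0, -1.0]]
ft_force: [0.2, 0.5, 0.5]
opening: 0.0002
gripper_force: 0.0
t: 8.78
eef_pos: [0.5694, 0.2195, 0.2863]
tcp_rot: [[0.78, 0.626, -0.0], [0.626, -0.78, -0.0], [-0.0, 0.0, -1.0]]
ft_force: [0.0, 0.1, 0.5]
opening: 0.0003
gripper_force: 0.0
8.7833 [0.56936414 0.21948445 0.28630504] [-0.30558407  0.50804512 -0.17346229  1.53867243  0.09441459  1.10349847
 -1.39432597] 0.0002671447544297186 [0.00733787 0.1374707  0.48087414]
[-0.00130452 -0.00049136  0.1363056 ]
```

```bash
python3 steer.py '[[[-0.001, 0, 0.03], 0], [[-0.001, 0, 0.06], 0], [[-0.001, 0, 0.09], 0], [[-0.001, 0, 0.115], 0], [[-0.001, 0, 0.13], 0]]'
python3 steer.py '[[[0, 0, 0.01], 0], [[0, 0, 0.018], 0], [[0, 0, 0.026], 0], [[0, 0, 0.034], 0], [[0, 0, 0.04], 0]]'
python3 -c "
from h import *
cv2.imwrite('pics/s3.png',snapshot('scene')['color'][80:320,260:500].repeat(2,0).repeat(2,1))"
```

```text
t: 9.2
eef_pos: [0.5671, 0.2182, 0.1535]
tcp_rot: [[0.776, 0.63, -0.004], [0.63, -0.776, -0.001], [-0.004, -0.001, -1.0]]
ft_force: [0.1, 0.0, 0.1]
opening: 0.0009
gripper_force: 0.0
t: 9.62
eef_pos: [0.5718, 0.2176, 0.1179]
tcp_rot: [[0.778, 0.628, 0.005], [0.628, -0.778, -0.001], [0.004, 0.004, -1.0]]
ft_force: [2.0, -3.8, 7.6]
opening: 0.0005
gripper_force: 3.5
```

View pics/s3.png

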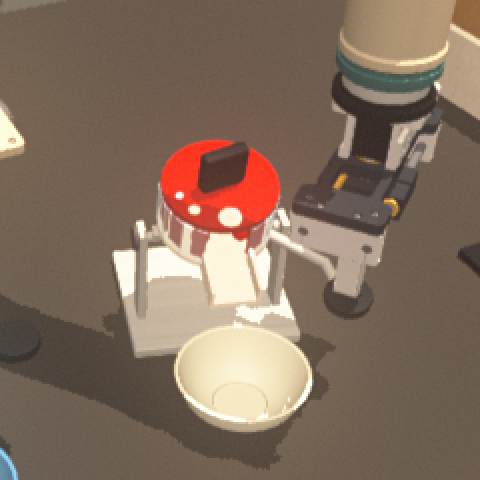

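The paddle at (348,297) in the crop is going down under the closed fingers and the drum is tipping. The gripper is clear of the drum, so I continue to the stop.

```bash
python3 steer.py '[[[0, 0, 0.01], 0], [[0, 0, 0.02], 0], [[0, 0, 0.028], 0], [[0, 0, 0.035], 0], [[0, 0, 0.04], 0]]'
python3 steer.py '[[[0, 0, 0.003], 0], [[0, 0, 0.005], 0], [[0, 0, 0.005], 0], [[0, 0, 0.005], 0], [[0, 0, 0.005], 0]]'
python3 steer.py '[[[0, 0, 0], 0], [[0, 0, 0], 0], [[0, 0, 0], 0], [[0, 0, 0], 0], [[0, 0, 0], 0]]'
python3 -c "
from h import *
cv2.imwrite('pics/s4.png',snapshot('scene')['color'][80:320,260:500].repeat(2,0).repeat(2,1))"
```

```text
t: 10.08
eef_pos: [0.5703, 0.2193, 0.078]
tcp_rot: [[0.778, 0.628, 0.003], [0.628, -0.778, 0.001], [0.003, 0.001, -1.0]]
ft_force: [-0.3, -0.5, 10.4]
opening: 0.0002
gripper_force: 4.1
t: 10.5
eef_pos: [0.5733, 0.2195, 0.0756]
tcp_rot: [[0.778, 0.628, 0.009], [0.628, -0.778, 0.002], [0.009, 0.004, -1.0]]
ft_force: [1.1, -2.8, 16.2]
opening: 0.0005
gripper_force: 7.4
t: 10.92
eef_pos: [0.5733, 0.2195, 0.0756]
tcp_rot: [[0.778, 0.628, 0.009], [0.628, -0.778, 0.002], [0.008, 0.004, -1.0]]
ft_force: [1.4, -2.3, 17.5]
opening: 0.0005
gripper_force: 7.4
```

View pics/s4.png

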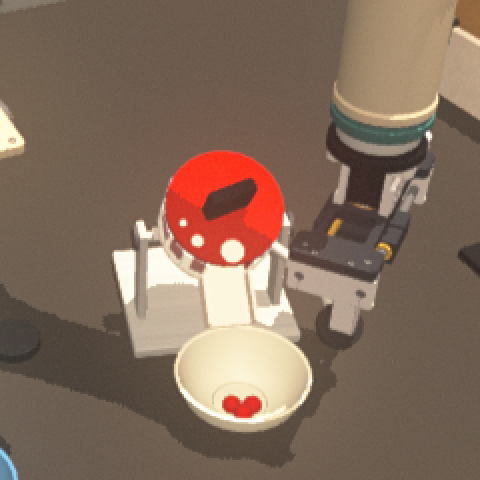

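The shaker is at full tip. At least two cherries are in the bowl at (240,406) in the crop. I'll count them in an enlarged view of the bowl from above.

```bash
python3 steer.py '[[[0, 0, 0], 0], [[0, 0, 0], 0], [[0, 0, 0], 0], [[0, 0, 0], 0], [[0, 0, 0], 0]]' | tail -2
python3 -c "
from h import *
a=cv2.resize(snapshot('scene')['color'][230:310,330:430],None,fx=4,fy=4,interpolation=2)
b=cv2.resize(snapshot('top')['color'][195:275,225:325],None,fx=4,fy=4,interpolation=2)
cv2.imwrite('pics/s5.png',np.hstack([a,b]))"
```

```text
opening: 0.0006
gripper_force: 7.4
```

View pics/s5.png

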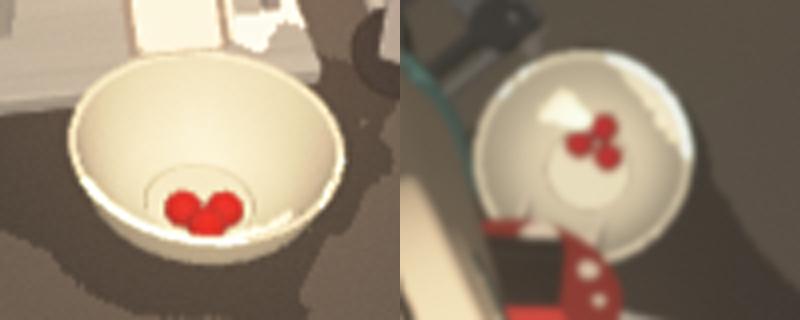

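All three cherries are in the bowl (right half, around (600,145)). I'll let the paddle up gently and retreat.

```bash
python3 steer.py '[[[0, 0, -0.008], 0], [[0, 0, -0.016], 0], [[0, 0, -0.024], 0], [[0, 0, -0.032], 0], [[0, 0, -0.04], 0]]'
python3 steer.py '[[[0, 0, -0.008], 0], [[0, 0, -0.016], 0], [[0, 0, -0.024], 0], [[0, 0, -0.032], 0], [[0, 0, -0.04], 0]]'
python3 steer.py '[[[0, 0, -0.02], 0], [[0, 0, -0.05], 0], [[0, 0, -0.08], 0], [[0, 0, -0.1], 0], [[0, 0, -0.12], 0]]'
python3 steer.py '[[[0, 0, 0], 0], [[0, 0, 0], 0], [[0, 0, 0], 0], [[0, 0, 0], 0], [[0, 0, 0], 0]]'
python3 -c "
from h import *
a=snapshot('scene')['color'][80:320,270:470]
b=snapshot('top')['color'][130:370,190:390]
cv2.imwrite('pics/s6.png',np.hstack([a,b]).repeat(2,0).repeat(2,1))"
```

```text
t: 11.9
eef_pos: [0.5753, 0.2189, 0.1152]
tcp_rot: [[0.779, 0.627, 0.013], [0.627, -0.779, 0.003], [0.011, 0.006, -1.0]]
ft_force: [5.6, -1.6, 6.1]
opening: 0.0002
gripper_force: 3.5
t: 12.32
eef_pos: [0.5679, 0.2193, 0.152]
tcp_rot: [[0.778, 0.628, -0.002], [0.628, -0.778, 0.0], [-0.001, -0.001, -1.0]]
ft_force: [0.2, 0.7, -0.5]
opening: 0.0006
gripper_force: 0.0
t: 12.73
eef_pos: [0.5677, 0.2192, 0.2726]
tcp_rot: [[0.778, 0.629, -0.002], [0.629, -0.778, -0.0], [-0.002, -0.001, -1.0]]
ft_force: [0.8, -0.2, 0.2]
opening: 0.0006
gripper_force: 0.0
t: 13.15
eef_pos: [0.568, 0.2186, 0.2699]
tcp_rot: [[0.778, 0.628, -0.003], [0.628, -0.778, -0.001], [-0.003, -0.001, -1.0]]
ft_force: [0.2, -0.5, -0.5]
opening: 0.0006
gripper_force: 0.0
```

View pics/s6.png

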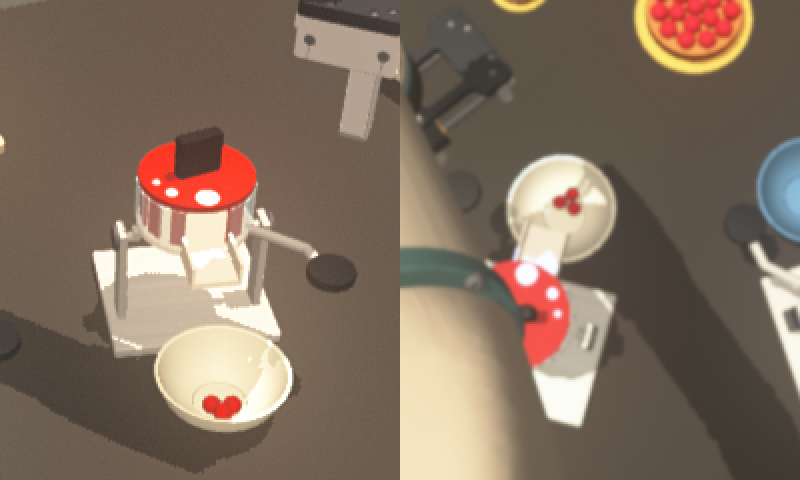

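The shaker is level again with the large dot over the spout. All three cherries are in the bowl, which hasn't moved, and the arm is clear.

```bash
python3 -c "
from station import bot, snapshot, finish_job
print(finish_job())"
```

```text
the job is handed in; nothing more can be done
None
```

The job is handed in: the red dial is at its largest opening, all three cherries are in the white bowl, which still stands where it was, the cherry shaker is back level, and the hazelnut shaker was never touched. The hand-in returned no verdict.

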